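# Complete the breakfast set and hold the loose jar lid open

## Robot

A 6-joint arm with a two-finger parallel gripper is mounted at the origin on the work surface. World frame = base frame: x ahead of the robot, y to its left, z up, the work surface at z = 0. Lengths are in m, angles in rad, forces in N, time in s.
With the tool pointing down it reaches from about 0.3 to 0.95 m from the base axis. Payload 3.1 kg.
Tool frame: the origin (TCP) lies at the centre of the arm's flange, where the gripper is bolted on; the fingertips stand 173 mm ahead of it and the grasp point (between the pads) lies 155 mm ahead of it; z points along the fingers, x is the direction in which the jaws open and shut, and the axes are right-handed (so a half turn about z gives the same grasp; the last joint's range is limited). The gripper opens to 85 mm and grips with 20 to 120 N. Pads are 22 mm wide; open, the fingers measure 114 mm over their backs; the gripper's body (76 mm by 85 mm) begins 54 mm behind the grasp point. The pads swing forward as they close: fully open they stand 13 mm farther back than shut.
Start: joints at [-1.35, 0.308, 1.634, -0, 1.2, -0.07], TCP at [0.179, -0.599, 0.405] pointing down, gripper open.
Joint ranges: [-3.06, 3.06], [-0.79, 1.96], [0.05, 2.63], [-1.19, 4.34], [0.05, 2.64], [-2.94, 2.94]. Speed limits (rad/s): [2.79, 2.79, 3.14, 3.14, 3.14, 3.14].

## Interface

Orientations are given as a unit quaternion [x, y, z, w].
In Python, from plant import robot, imaging, job gives the robot as it stands. Calls block until the motion is done:
- robot.goto(position, orientation): joint-space move of the TCP to a pose.
- robot.move_straight(position, orientation=None, max_speed=0.15, f_stop=None): straight line of the TCP; orientation=None keeps the orientation; max_speed is the mean speed in m/s. With f_stop (N) it stops when the force on the tool has changed by that much, and returns True; else False.
- robot.movej(angles): joint-space move.
- robot.release() and robot.close(force=None): open the fingers fully, or close them until they stop; force is the grip in N (None keeps the last).
- robot.pause(seconds).
- robot.inverse_kinematics(position, orientation): joint angles nearest the present ones, or None.
- robot.read_state(): the state.
- imaging.snapshot(name): name is "scene" or "side" or "wrist"; returns the picture (384x512x3 uint8, red, green, blue); there is no depth.
- imaging.camera_params(name): a dict with "K" (3x3 intrinsics, pixels), "pose" (4x4, takes a point from camera to world coordinates). Camera axes: x right, y up, looking along -z (the intrinsics and any distortion apply to the point x, -y, -z); pixel columns grow to the right and rows downward; lengths in m; the calibration is good to about 2 mm. A picture is of the moment at which its call begins: read the wrist's pose just before it. camera_params takes no time and is no camera call; for the wrist camera it gives the pose at the moment of the call.
A pose or a line that the arm cannot do raises robot.PlanningError and nothing moves.
- job.hand_in(): hands the job in, once; it reports no verdict.
The state is a dict: "t": time; "joint_positions": joint angles; "joint_vel": joint speeds; "effort": joint torques, N m; "position": TCP position; "orientation": TCP orientation; "contact_force": force on the tool from outside, world axes, zero at the start; "torque": the same for the moment, N m; "grip_width": opening from 0.0 (shut) to 1.0 (fully open).
Only numpy, scipy, OpenCV 4.12 (cv2) and the standard library are available. Lean on these libraries where they do the work, as an engineer would, in place of code of your own. Each camera call takes 0.05 s, during which the arm holds its last target.

## Task

Get the breakfast set on the dark wooden stand ready to show to a buyer: put the two spare pink cups upright into the two empty wells, leaving the cups that are already in place and the other wares alone. Then tap firmly down on the knobs of the three lidded jars to find the one lid that is loose and gives under the tap (the other two are stuck fast), take that lid by its knob and tip it open by about 45 degrees; finish while still holding it open, without letting go.

Things in the scene. Friction and masses are not known exactly. Their poses are not given: they have to be found in the camera images.
- stand: Fixed dark wood stand of a breakfast set: base board 210 (x) x 340 (y) x 15 mm thick, origin at the centre of its underside on the table, x axis pointing away from the robot (turned up to 0.25 rad), z up. Along its far (+x) side a light wood block 80 mm deep, 18 mm thick, with four round wells; along its near (-x) side three fixed, like-looking cream jars with lids
- cell_0 (a point): Well 0 of the stand's block, wells counted along the stand's +y, 80 mm apart: this point is the centre of the well's floor, 15 mm above the table. The well is round, 56 mm wide and 18 mm deep; two of the four wells hold a cup, two are empty, and which ones varies
- cell_1 (a point): Well 1 of the stand's block, wells counted along the stand's +y, 80 mm apart: this point is the centre of the well's floor, 15 mm above the table. The well is round, 56 mm wide and 18 mm deep; two of the four wells hold a cup, two are empty, and which ones varies
- cell_2 (a point): Well 2 of the stand's block, wells counted along the stand's +y, 80 mm apart: this point is the centre of the well's floor, 15 mm above the table. The well is round, 56 mm wide and 18 mm deep; two of the four wells hold a cup, two are empty, and which ones varies
- cell_3 (a point): Well 3 of the stand's block, wells counted along the stand's +y, 80 mm apart: this point is the centre of the well's floor, 15 mm above the table. The well is round, 56 mm wide and 18 mm deep; two of the four wells hold a cup, two are empty, and which ones varies
- knob_0 (a point): Centre of the dark wooden ball knob (24 mm diameter) on the shut lid of jar 0, counted along the stand's +y, 110 mm apart, 127 mm above the table; jars 76 mm wide. Fixed to the stand: it does not follow the lid. Lid 78 mm wide, 10 mm thick, its top 24 mm below this point, with a 12 mm thick neck up to the ball. Hinge: 42 mm from this point to the stand's -x side and 34 mm below it
- knob_1 (a point): Centre of the dark wooden ball knob (24 mm diameter) on the shut lid of jar 1, counted along the stand's +y, 110 mm apart, 127 mm above the table; jars 76 mm wide. Fixed to the stand: it does not follow the lid. Lid 78 mm wide, 10 mm thick, its top 24 mm below this point, with a 12 mm thick neck up to the ball. Hinge: 42 mm from this point to the stand's -x side and 34 mm below it
- knob_2 (a point): Centre of the dark wooden ball knob (24 mm diameter) on the shut lid of jar 2, counted along the stand's +y, 110 mm apart, 127 mm above the table; jars 76 mm wide. Fixed to the stand: it does not follow the lid. Lid 78 mm wide, 10 mm thick, its top 24 mm below this point, with a 12 mm thick neck up to the ball. Hinge: 42 mm from this point to the stand's -x side and 34 mm below it
- loose_give (a joint): How far the loose lid, whichever jar it is on (unmarked, varies), is pressed down on its springy seal (m): 0 at rest, at most 0.008. Pressed on top of its knob it sinks straight down, from about 1 N to fully down at about 4 N, and springs back; the two stuck lids are rigid
- loose_lid (a joint): Opening angle of the loose lid, whichever jar it is on (rad): 0 shut, at most 1.25; hinge axis parallel to the stand's y, far edge rises and tips towards the robot. About 0.1 kg, falls shut when not held. The ball can be pinched along the hinge axis and turns between the fingers as the lid swings
- cup_1: One of four like small pink ceramic cups without handles: 65 mm high, 50 mm wide at the rim, 40 mm at the foot, wall 4 mm, 0.08 to 0.15 kg; origin at the centre of its underside, z up. It stands in one of the wells from the start
- cup_2: One of four like small pink ceramic cups without handles: 65 mm high, 50 mm wide at the rim, 40 mm at the foot, wall 4 mm, 0.08 to 0.15 kg; origin at the centre of its underside, z up. It stands in one of the wells from the start
- cup_3: One of four like small pink ceramic cups without handles: 65 mm high, 50 mm wide at the rim, 40 mm at the foot, wall 4 mm, 0.08 to 0.15 kg; origin at the centre of its underside, z up. A spare: it stands on the table beside the stand
- cup_4: One of four like small pink ceramic cups without handles: 65 mm high, 50 mm wide at the rim, 40 mm at the foot, wall 4 mm, 0.08 to 0.15 kg; origin at the centre of its underside, z up. A spare: it stands on the table beside the stand
- bell: White ceramic table bell, 60 mm wide, 85 mm high; a bystander, origin at its underside
- bowl: Off-white bowl, 90 mm wide, 45 mm high; a bystander, origin at its underside
- candlestick: White ceramic candlestick, 84 mm wide at the foot, 140 mm high; a bystander, origin at its underside
- egg_pot: Lime green egg-shaped pot, 96 mm wide, 95 mm high; a bystander, origin at its underside
- mug: White mug, 80 mm wide, 95 mm high, handle at its +y side; a bystander, origin at its underside
- brush: Brush lying on the table along its own x axis, near the robot's base; a bystander, origin at its underside

How it is judged:
By the outcome, as a careful person would: the job done as asked, in the order asked, and still so for the second after the job is handed in, while the arm keeps its last pose, push and grip.
It also fails if it takes over 72 s, if anything falls off the work surface, if the arm or the gripper's body presses on something with over 40 N, if the wrist force passes 120 N, or if a joint passes its speed limit or range.

## Working session

There is one attempt and no reset: what is moved stays moved. The work goes in short steps, each a Python script; the robot and the scene stay as the last script left them, time stands still between calls to the robot, and variables do not carry over. Pictures are saved under pics/ and viewed, and the job is handed in when it is done.

```bash
ls; mkdir -p pics; python3 - <<'E'
from plant import robot, imaging, job
import cv2
for n in ["scene","side","wrist"]:
    p=imaging.camera_params(n); print(n,p["K"],p["pose"].round(3) if hasattr(p["pose"],'round') else p["pose"], [k for k in p])
    cv2.imwrite(f"pics/{n}0.png",imaging.snapshot(n)[:,:,::-1])
s=robot.read_state();print(s)
E
```

```text
pics
scene [[398.12537524   0.         258.24461565]
 [  0.         398.12537524 201.86960018]
 [  0.           0.           1.        ]] [[ 0.023 -0.633  0.774  1.55 ]
 [ 1.     0.029 -0.006 -0.006]
 [-0.019  0.773  0.634  0.911]
 [ 0.     0.     0.     1.   ]] ['K', 'pose']
side [[390.62720689   0.         260.75277236]
 [  0.         390.62720689 198.58640903]
 [  0.           0.           1.        ]] [[-0.986  0.123 -0.11   0.4  ]
 [-0.165 -0.684  0.711  0.883]
 [ 0.012  0.719  0.695  0.942]
 [ 0.     0.     0.     1.   ]] ['K', 'pose']
wrist [[265.05642524   0.         251.0524399 ]
 [  0.         265.05642524 192.92437782]
 [  0.           0.           1.        ]] [[ 0.287  0.917  0.276  0.25 ]
 [-0.958  0.275  0.081 -0.577]
 [-0.002 -0.287  0.958  0.373]
 [ 0.     0.     0.     1.   ]] ['K', 'pose']
{'t': 0.15, 'joint_positions': array([-1.34969693e+00,  3.08783690e-01,  1.63488451e+00,  1.78374584e-05,
        1.19971437e+00, -6.96970070e-02]), 'joint_vel': array([ 0.00039224, -0.00420309, -0.00368677,  0.00094187,  0.00069974,
        0.0002163 ]), 'effort': array([-4.98067802e-04, -4.15803266e+01, -2.77147204e+01, -1.58182283e-04,
        6.02644432e-03, -8.21551083e-06]), 'position': array([ 0.17910169, -0.59844041,  0.40372849]), 'orientation': array([ 8.02093525e-01, -5.97197770e-01, -6.73467776e-04, -5.89463465e-04]), 'contact_force': array([-0.5925134 ,  0.19396991, -0.17731635]), 'torque': array([0.01861702, 0.02709189, 0.01557915]), 'grip_width': 0.9995080760758851}
```

View pics/scene0.png

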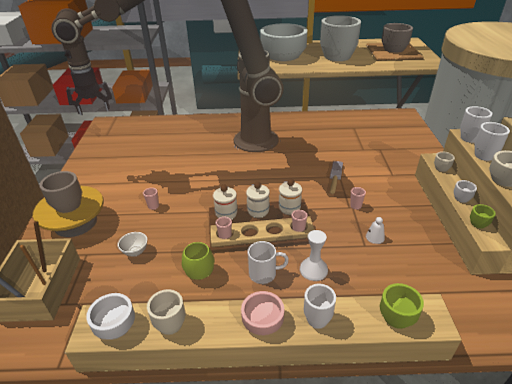

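View pics/side0.png

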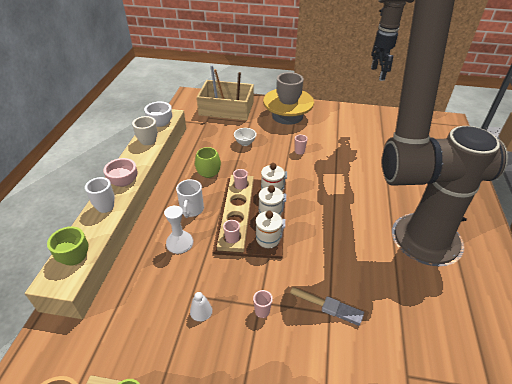

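View pics/wrist0.png

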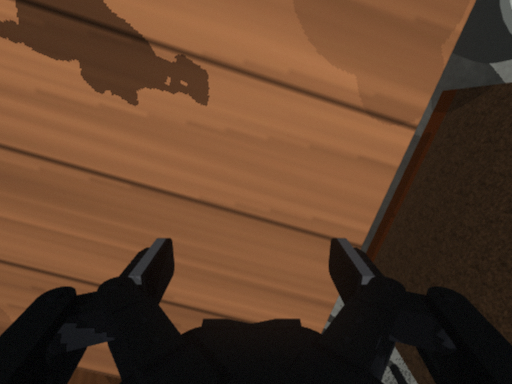

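The cups stand in wells 0 and 3; wells 1 and 2 are empty (scene ≈(248,232) and (274,229)). The spare cups are at scene (151,198) and (357,197), and the knobs at ≈(224,188), (257,186) and (290,183). Next I'll measure these by masks and rays.

```bash
cat > h.py <<'E'
import numpy as np, cv2
from plant import robot, imaging, job
def ray(cam,uv,p=None):
    p=p or imaging.camera_params(cam); K=np.array(p["K"]);T=np.array(p["pose"])
    d=np.linalg.solve(K,[uv[0],uv[1],1.]); d=T[:3,:3]@np.array([d[0],-d[1],-d[2]])
    return T[:3,3],d/np.linalg.norm(d)
def onplane(cam,uv,z,p=None):
    o,d=ray(cam,uv,p); return o+d*(z-o[2])/d[2]
def tri(r1,r2):
    (o1,d1),(o2,d2)=r1,r2
    A=np.stack([d1,-d2],1); s=np.linalg.lstsq(A,o2-o1,rcond=None)[0]
    a,b=o1+s[0]*d1,o2+s[1]*d2
    return (a+b)/2,np.linalg.norm(a-b)
def proj(cam,P,p=None):
    p=p or imaging.camera_params(cam); K=np.array(p["K"]);T=np.array(p["pose"])
    q=T[:3,:3].T@(np.array(P)-T[:3,3]); q=K@np.array([q[0],-q[1],-q[2]]); return q[:2]/q[2]
def blobs(mask,amin):
    n,l,s,c=cv2.connectedComponentsWithStats(mask.astype(np.uint8))
    return [(c[i].round(1),s[i]) for i in range(1,n) if s[i][4]>=amin]
E
python3 - <<'E'
import cv2,numpy as np
from h import *
for n,(x0,y0,x1,y1) in dict(scene=(130,165,380,250),side=(190,120,320,320)).items():
    im=cv2.imread(f"pics/{n}0.png"); c=im[y0:y1,x0:x1]
    f=min(800/(x1-x0),600/(y1-y0)); cv2.imwrite(f"pics/{n}_z.png",cv2.resize(c,None,fx=f,fy=f,interpolation=cv2.INTER_NEAREST))
    hsv=cv2.cvtColor(c,cv2.COLOR_BGR2HSV)
    H,S,V=[hsv[...,i].astype(int) for i in range(3)]
    pink=((H>160)|(H<4))&(S>35)&(V>80)
    print(n,"pink")
    for b in blobs(pink,30): print(b[0]+[x0,y0],b[1][:2]+[x0,y0],b[1][2:])
    dark=(V<75)
    print("dark")
    for b in blobs(dark,12): print(b[0]+[x0,y0],b[1][:2]+[x0,y0],b[1][2:])
E
```

```text
scene pink
dark
[274.2 216.3] [260 209] [23 11 51]
[285.3 244.2] [278 243] [16  3 26]
[240.  248.5] [230 247] [18  3 30]
side pink
[300.1 143.7] [295 135] [ 12  19 190]
[240.1 178.7] [233 169] [ 14  20 225]
[231.5 231.3] [224 220] [ 15  23 284]
[262.1 303.5] [253 291] [ 19  27 365]
dark
[288.  121.3] [275 120] [26  4 83]
[272.6 167.4] [270 166] [ 6  4 12]
[271.2 190.3] [268 188] [ 7  5 16]
[255.8 199.2] [253 194] [ 6 12 46]
[239.6 199.3] [233 198] [13  5 19]
[253.3 222.7] [249 213] [10 18 63]
[269.2 216.1] [266 213] [ 7  6 18]
[236.4 216.1] [230 215] [13  5 21]
[253.3 251.1] [213 237] [ 69  22 374]
[286.4 306.2] [281 305] [13  3 16]
```

```bash
sleep 1
```

```text
(no output)
```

View pics/scene_z.png

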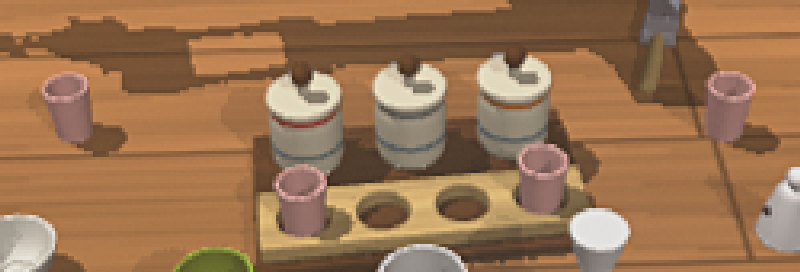

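View pics/side_z.png

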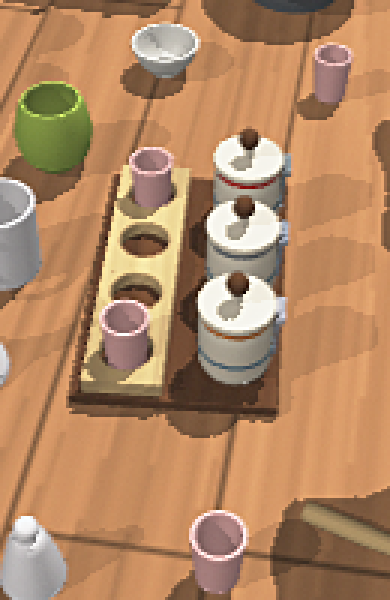

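```bash
python3 - <<'E'
from h import *
np.set_printoptions(precision=4,suppress=True)
s=lambda u,v:((u+.5)/3.2-.5+130,(v+.5)/3.2-.5+165)
d=lambda u,v:((u+.5)/3-.5+190,(v+.5)/3-.5+120)
L=[("k0",s(301,73),d(249,140),.127),("k1",s(409,67),d(244,207),.127),("k2",s(515,58),d(238,284),.127),
("A",s(67,87),d(332,58),.065),("B",s(731,86.5),d(218,538),.065),("c0",s(301,183),d(152,163),.08),("c3",s(543,160),d(125,320),.08),
("w1",s(384,210),d(144,240),.033),("w2",s(461,203),d(136,289),.033)]
R={}
for n,a,b,z in L:
    t,e=tri(ray("scene",a),ray("side",b)); p,q=onplane("scene",a,z),onplane("side",b,z)
    R[n]=(p+q)/2; print(n,"tri",t,"gap",e,"scene",p[:2],"side",q[:2])
def yaw(v): return np.arctan2(-v[0],v[1])
print("yaw knobs",yaw(R["k2"]-R["k0"]),np.linalg.norm((R["k2"]-R["k0"])[:2]),"cups",yaw(R["c3"]-R["c0"]),np.linalg.norm((R["c3"]-R["c0"])[:2]))
E
```

```text
k0 tri [ 0.5157 -0.1089  0.1276] gap 0.0015672396922331777 scene [ 0.5139 -0.1095] side [ 0.516  -0.1085]
k1 tri [ 0.5061 -0.      0.1258] gap 0.002147654556418882 scene [0.5091 0.0006] side [ 0.5055 -0.0001]
k2 tri [0.4958 0.1094 0.1257] gap 0.0023559792534870536 scene [0.499  0.1099] side [0.4952 0.1092]
A tri [ 0.4435 -0.3721  0.0627] gap 0.0024229842048075424 scene [ 0.4449 -0.3722] side [ 0.4438 -0.3669]
B tri [0.4746 0.3469 0.0621] gap 7.632618636698078e-05 scene [0.4782 0.3457] side [0.4744 0.3487]
c0 tri [ 0.6256 -0.1083  0.0773] gap 0.00017292857379090648 scene [ 0.6288 -0.1079] side [ 0.6249 -0.1053]
c3 tri [0.6033 0.1305 0.0778] gap 0.0006004757307519222 scene [0.6055 0.13  ] side [0.603  0.1327]
w1 tri [ 0.6195 -0.0289  0.0322] gap 0.00047959740565076765 scene [ 0.6206 -0.0287] side [ 0.6193 -0.0284]
w2 tri [0.6126 0.048  0.0331] gap 0.0023935617092240382 scene [0.6138 0.0488] side [0.6121 0.0465]
yaw knobs 0.08154818403277247 0.219282404346909 cups 0.09470515796898504 0.23903404204289053
```

```bash
python3 - <<'E'
from h import *
np.set_printoptions(precision=3,suppress=True)
for n,a,b,z in [("mug",(262,249),(190,186),.095),("candle",(317,238),(174,214),.14),("egg",(198,249),(208,152),.095),("bell top",(378,220),(199,295),.085),("brushtip",(337,190),(291,291),.01),("bowl",(133,238),(245,134),.045)]:
    print(n,tri(ray("scene",a),ray("side",b)),onplane("scene",a,z)[:2],onplane("side",b,z)[:2])
# test IK
from scipy.spatial.transform import Rotation as Ro
def q(yaw):
    x=np.array([np.cos(yaw),np.sin(yaw),0]);z=np.array([0,0,-1.]);return Ro.from_matrix(np.stack([x,np.cross(z,x),z],1)).as_quat()
for P in [(.4435,-.372,.2),(.4746,.347,.2),(.62,-.029,.22),(.613,.048,.22),(.506,0,.3)]:
    for y in [.088,.088+np.pi,.088+np.pi/2,.088-np.pi/2]:
        r=robot.inverse_kinematics(P,q(y)); print(P,round(y,2),None if r is None else np.array(r).round(2))
E
```

```text
mug (array([0.767, 0.006, 0.099]), np.float64(0.003678484759260436)) [0.765 0.007] [ 0.768 -0.001]
candle (array([0.763, 0.16 , 0.131]), np.float64(0.0009298867172090712)) [0.773 0.158] [0.759 0.168]
egg (array([ 0.757, -0.176,  0.099]), np.float64(0.006609293653373877)) [ 0.757 -0.174] [ 0.758 -0.185]
bell top (array([0.634, 0.372, 0.074]), np.float64(0.0018863792097025696)) [0.647 0.368] [0.631 0.377]
brushtip (array([0.407, 0.288, 0.022]), np.float64(0.006447474609963501)) [0.395 0.294] [0.405 0.277]
bowl (array([ 0.663, -0.386,  0.051]), np.float64(0.007153367844404291)) [ 0.652 -0.392] [ 0.665 -0.389]
(0.4435, -0.372, 0.2) 0.09 [-0.77  0.49  1.86 -0.    0.79 -0.86]
(0.4435, -0.372, 0.2) 3.23 [-0.77  0.49  1.86 -0.    0.79  2.28]
(0.4435, -0.372, 0.2) 1.66 [-0.77  0.49  1.86 -0.    0.79 -2.43]
(0.4435, -0.372, 0.2) -1.48 [-0.77  0.49  1.86 -0.    0.79  0.71]
(0.4746, 0.347, 0.2) 0.09 [ 0.56  0.51  1.83 -0.    0.8   0.47]
(0.4746, 0.347, 0.2) 3.23 [ 0.56  0.51  1.83 -0.    0.8  -2.67]
(0.4746, 0.347, 0.2) 1.66 [ 0.56  0.51  1.83 -0.    0.8  -1.1 ]
(0.4746, 0.347, 0.2) -1.48 [ 0.56  0.51  1.83 -0.    0.8   2.04]
(0.62, -0.029, 0.22) 0.09 [-0.12  0.52  1.75 -0.    0.87 -0.2 ]
(0.62, -0.029, 0.22) 3.23 [-0.12  0.52  1.75 -0.    0.87  2.94]
(0.62, -0.029, 0.22) 1.66 [-0.12  0.52  1.75 -0.    0.87 -1.78]
(0.62, -0.029, 0.22) -1.48 [-0.12  0.52  1.75 -0.    0.87  1.37]
(0.613, 0.048, 0.22) 0.09 [ 0.01  0.51  1.76 -0.    0.86 -0.08]
(0.613, 0.048, 0.22) 3.23 None
(0.613, 0.048, 0.22) 1.66 [ 0.01  0.51  1.76 -0.    0.86 -1.65]
(0.613, 0.048, 0.22) -1.48 [ 0.01  0.51  1.76 -0.    0.86  1.49]
(0.506, 0, 0.3) 0.09 [-0.09  0.21  1.99 -0.    0.94 -0.17]
(0.506, 0, 0.3) 3.23 None
(0.506, 0, 0.3) 1.66 [-0.09  0.21  1.99 -0.    0.94 -1.74]
(0.506, 0, 0.3) -1.48 [-0.09  0.21  1.99 -0.    0.94  1.4 ]
```

```bash
cat >> h.py <<'E'
from scipy.spatial.transform import Rotation as Ro
YAW=.088
def q(yaw=YAW):
    x=np.array([np.cos(yaw),np.sin(yaw),0]);z=np.array([0,0,-1.]);return Ro.from_matrix(np.stack([x,np.cross(z,x),z],1)).as_quat()
def shot(cam,name,box=None):
    im=imaging.snapshot(cam)[:,:,::-1]
    if box is not None:
        x0,y0,x1,y1=box; im=im[y0:y1,x0:x1]; f=min(800/(x1-x0),600/(y1-y0)); im=cv2.resize(im,None,fx=f,fy=f,interpolation=cv2.INTER_NEAREST)
    cv2.imwrite(f"pics/{name}.png",im)
def st():
    s=robot.read_state(); print("t %.2f"%s["t"],"pos",s["position"].round(4),"F",s["contact_force"].round(2),"grip %.3f"%s["grip_width"]); return s
G=.045
E
python3 - <<'E'
from h import *
robot.goto([.4435,-.372,.30],q()); st()
shot("wrist","w1")
print(imaging.camera_params("wrist")["pose"])
robot.move_straight([.4435,-.372,.155+G],max_speed=.2); st()
shot("side","s1",(250,80,350,180))
E
```

```text
t 1.51 pos [ 0.4434 -0.3729  0.3005] F [ 0.05 -0.15 -0.04] grip 1.000
[[ 9.96269906e-01 -8.26932476e-02 -2.46597266e-02  4.37503302e-01]
 [ 8.62914489e-02  9.53900382e-01  2.87450600e-01 -3.00181499e-01]
 [-2.47301087e-04 -2.88506306e-01  9.57477963e-01  2.70042512e-01]
 [ 0.00000000e+00  0.00000000e+00  0.00000000e+00  1.00000000e+00]]
t 2.21 pos [ 0.4436 -0.3728  0.2006] F [0.33 0.61 0.46] grip 0.998
```

```bash
sleep 1
```

```text
(no output)
```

View pics/w1.png

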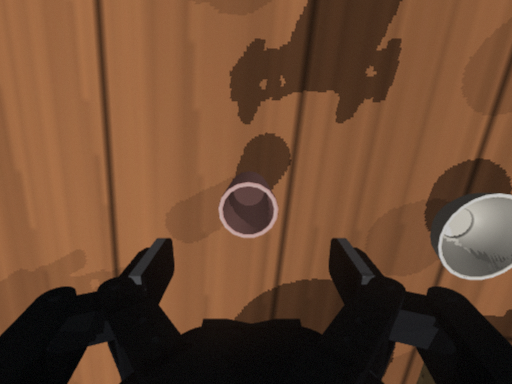

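View pics/s1.png

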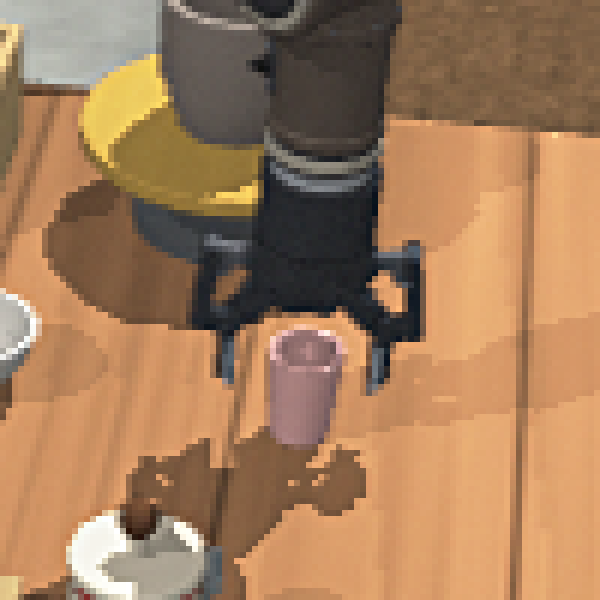

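The wrist view shows cup A's rim centred at ≈(248.5,210), and the side view shows it between the fingers. I'll cross-check the position.

```bash
python3 - <<'E'
from h import *
p={"K":imaging.camera_params("wrist")["K"],"pose":np.array([[ 9.96269906e-01,-8.26932476e-02,-2.46597266e-02,4.37503302e-01],[8.62914489e-02,9.53900382e-01,2.87450600e-01,-3.00181499e-01],[-2.47301087e-04,-2.88506306e-01,9.57477963e-01,2.70042512e-01],[0,0,0,1]])}
c=onplane("wrist",(248.5,210),.065,p); print(c)
E
```

```text
[ 0.44195693 -0.37655941  0.065     ]
```

```bash
python3 - <<'E'
from h import *
robot.move_straight([.4430,-.375,.155+G],max_speed=.1)
robot.close(40); st()
robot.move_straight([.4430,-.375,.30],max_speed=.25); st()
P=imaging.camera_params("wrist")["pose"]; shot("wrist","w2")
robot.goto([.619,-.029,.30],q()); s=st()
print(repr(np.array(imaging.camera_params("wrist")["pose"]).tolist()))
shot("wrist","w3"); shot("scene","sc3",(180,120,330,260))
E
```

```text
t 2.95 pos [ 0.443  -0.3751  0.2004] F [-1.61  0.33  4.  ] grip 0.553
t 3.50 pos [ 0.4426 -0.3746  0.2993] F [ 0.01  0.72 -1.68] grip 0.555
t 4.99 pos [ 0.6188 -0.0301  0.2996] F [-0.11  0.17 -0.71] grip 0.557
[[0.9962051800852662, -0.0838239210689097, -0.023426255097921306, 0.6129843078503459], [0.08701950994143799, 0.9540463225441121, 0.2867459142334983, 0.04290709817054517], [-0.0016864343543890336, -0.28769630636608107, 0.9577202050925309, 0.2691119634845344], [0.0, 0.0, 0.0, 1.0]]
```

```bash
sleep 1
```

```text
(no output)
```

View pics/w3.png

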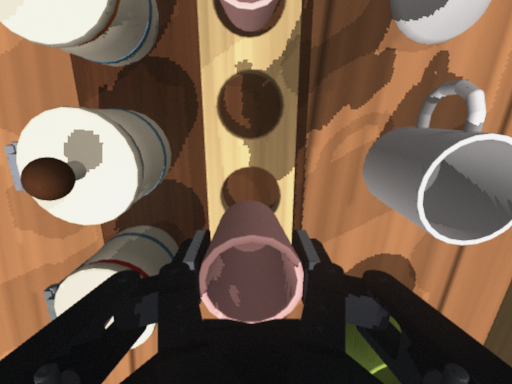

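View pics/sc3.png

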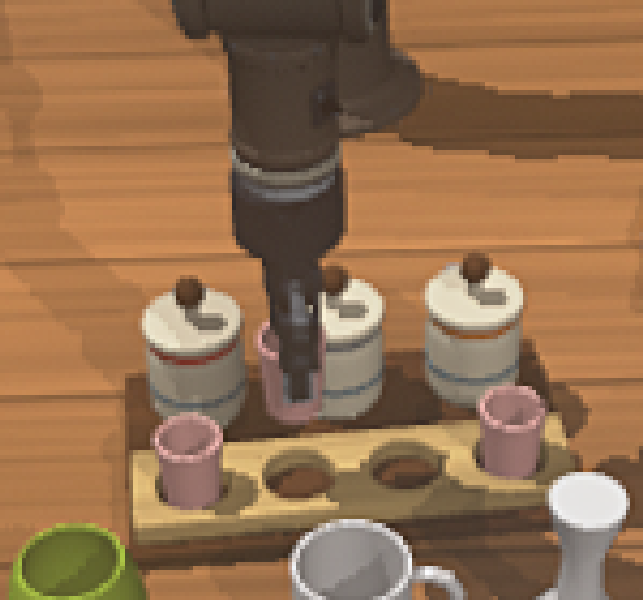

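```bash
python3 - <<'E'
from h import *
p={"K":imaging.camera_params("wrist")["K"],"pose":np.array([[0.9962051800852662, -0.0838239210689097, -0.023426255097921306, 0.6129843078503459], [0.08701950994143799, 0.9540463225441121, 0.2867459142334983, 0.04290709817054517], [-0.0016864343543890336, -0.28769630636608107, 0.9577202050925309, 0.2691119634845344], [0.0, 0.0, 0.0, 1.0]])}
print("well2",onplane("w",(250,104.5),.033,p),"well1 top edge",onplane("w",(250.5,166.5),.033,p), "cup rim",onplane("w",(251.5,278.5),.1646,p), "cup rim ends",onplane("w",(199,278.5),.1646,p),onplane("w",(303,278.5),.1646,p),"knob1",onplane("w",(48,179),.127,p))
print("rim",onplane("w",(251.5,233.5),.1646,p),onplane("w",(251.5,324),.1646,p))
E
```

```text
well2 [0.61108109 0.04989484 0.033     ] well1 top edge [ 0.61609447 -0.00300728  0.033     ] cup rim [ 0.61928903 -0.02895025  0.1646    ] cup rim ends [ 0.59543705 -0.03106173  0.1646    ] [ 0.64266879 -0.02688058  0.1646    ] knob1 [ 0.50413509 -0.00145649  0.127     ]
rim [ 0.61732414 -0.00658148  0.1646    ] [ 0.62151506 -0.05429207  0.1646    ]
```

Wrist view: held cup rim at (.619,-.030), well 1 at ≈(.618,-.030), so they are aligned. Inserting.

```bash
python3 - <<'E'
from h import *
robot.move_straight([.6183,-.0292,.25],max_speed=.2)
print(robot.move_straight([.6183,-.0292,.155+G+.0145],max_speed=.08,f_stop=6)); st()
robot.release(); st()
robot.move_straight([.6183,-.0292,.33],max_speed=.25)
robot.goto([.4746,.347,.30],q()); st()
print(repr(np.array(imaging.camera_params("wrist")["pose"]).tolist()))
shot("wrist","w4"); shot("side","sd4",(200,130,300,260))
E
```

```text
True
t 5.95 pos [ 0.6178 -0.0292  0.215 ] F [-1.33 -0.53  5.13] grip 0.557
t 6.42 pos [ 0.6173 -0.0292  0.2143] F [0.2  0.24 0.26] grip 0.999
t 8.52 pos [0.4752 0.3463 0.2998] F [0.08 0.47 0.71] grip 1.001
[[0.9962048796417016, -0.0835760553382815, -0.024308038838101252, 0.4694717847351542], [0.08703592086593216, 0.9540727974635472, 0.2866528311723084, 0.41925681504778856], [-0.0007656742658120974, -0.2876806217216815, 0.9577260953053043, 0.2693203198825065], [0.0, 0.0, 0.0, 1.0]]
```

```bash
sleep 1
```

```text
(no output)
```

View pics/w4.png

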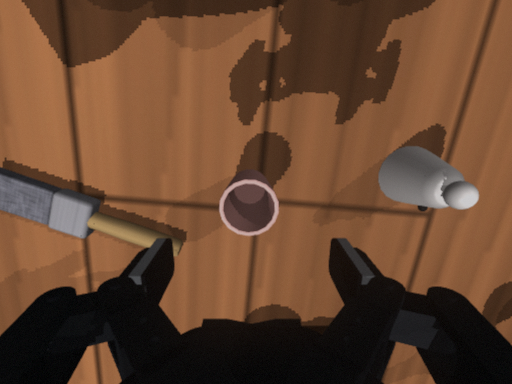

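View pics/sd4.png

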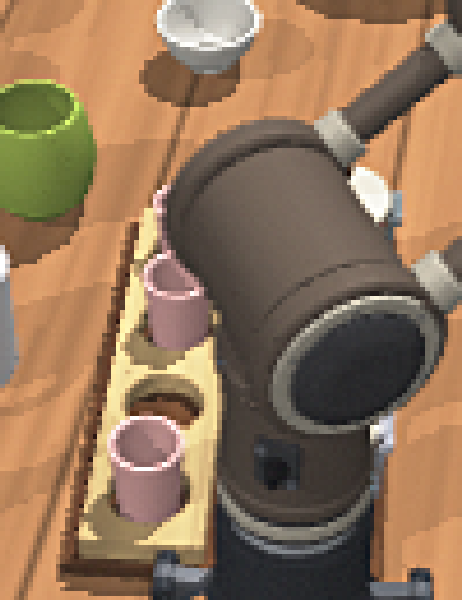

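```bash
python3 - <<'E'
from h import *
p=imaging.camera_params("wrist")
c=onplane("w",(248.5,207.5),.065,p); b=onplane("w",(183,243),.015,p); print(c,b)
R=np.array([[np.cos(YAW),np.sin(YAW)],[-np.sin(YAW),np.cos(YAW)]]); print("brush tip rel cup, jaw frame",R@(b-c)[:2])
E
```

```text
[0.47398622 0.34527791 0.065     ] [0.40897087 0.28130824 0.015     ]
brush tip rel cup, jaw frame [-0.07038584 -0.05800816]
```

Brush tip is well clear of the fingers. Picking cup B.

```bash
python3 - <<'E'
from h import *
c=[.4740,.3460]
robot.move_straight([*c,.155+G],max_speed=.2)
robot.close(40); st()
robot.move_straight([*c,.33],max_speed=.25)
robot.goto([.6112,.0500,.30],q()); st()
print(repr(np.array(imaging.camera_params("wrist")["pose"]).tolist()))
shot("wrist","w5")
E
```

```text
t 9.71 pos [0.4746 0.3466 0.202 ] F [-1.69  0.08  5.71] grip 0.566
t 11.62 pos [0.6108 0.051  0.2994] F [ 0.61  0.52 -1.72] grip 0.565
[[0.9960580152062978, -0.08556223177687727, -0.02339946231537395, 0.6048938244867719], [0.08867930939234528, 0.9542625191180985, 0.2855153668230058, 0.12396378306522327], [-0.002100102136892403, -0.286464917746901, 0.9580884304025772, 0.2689884084816182], [0.0, 0.0, 0.0, 1.0]]
```

```bash
sleep 1
```

```text
(no output)
```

View pics/w5.png

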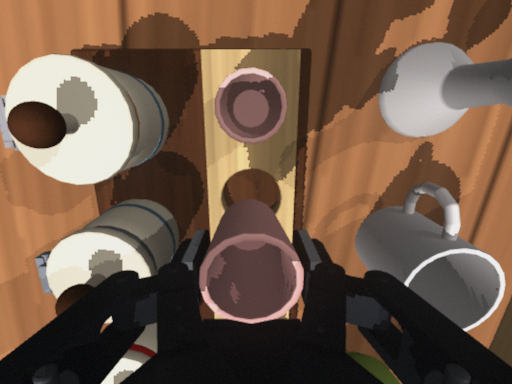

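```bash
python3 - <<'E'
from h import *
c=[.6112,.0495]
robot.move_straight([*c,.25],max_speed=.2)
print(robot.move_straight([*c,.155+G+.0145],max_speed=.08,f_stop=6)); st()
robot.release(); st()
robot.move_straight([*c,.345],max_speed=.25)
Q=q(YAW-np.pi/2)
robot.goto([.4958,.1098,.345],Q); st()
print(repr(np.array(imaging.camera_params("wrist")["pose"]).tolist()))
shot("wrist","w6"); shot("scene","sc6",(180,120,330,260)); shot("side","sd6",(200,130,300,260))
E
```

```text
True
t 12.51 pos [0.6109 0.0495 0.2164] F [-1.79  0.6   3.89] grip 0.561
t 12.97 pos [0.6106 0.0496 0.216 ] F [ 0.09 -0.47 -0.34] grip 1.000
t 15.13 pos [0.4957 0.1097 0.3442] F [-0.18 -0.26 -0.6 ] grip 1.002
[[0.08841580881556704, 0.9536479255744954, 0.2876426234043719, 0.5689436879948084], [-0.9960833579013046, 0.0844265739086881, 0.026269711267946923, 0.11643521881126723], [0.0007673744519804163, -0.28883868796527423, 0.9573774717795215, 0.3135932692219217], [0.0, 0.0, 0.0, 1.0]]
```

```bash
sleep 1
```

```text
(no output)
```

View pics/w6.png

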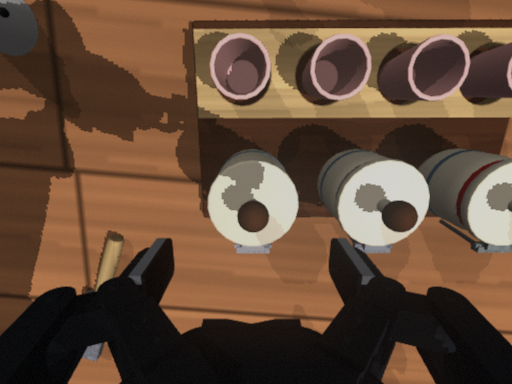

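View pics/sc6.png

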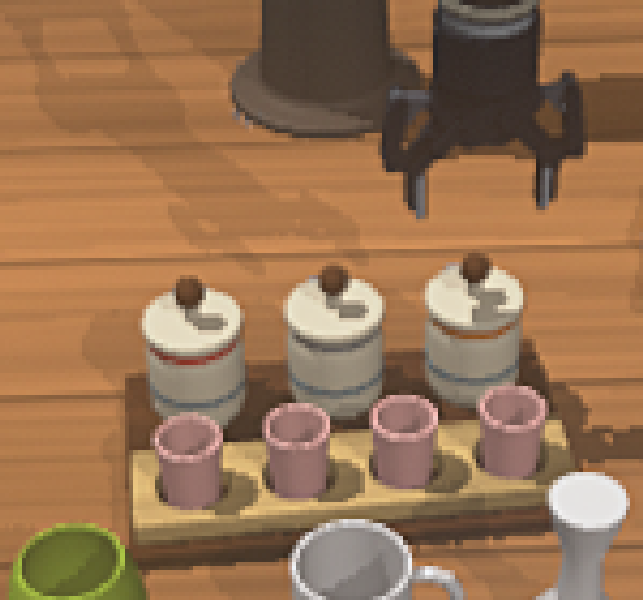

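View pics/sd6.png

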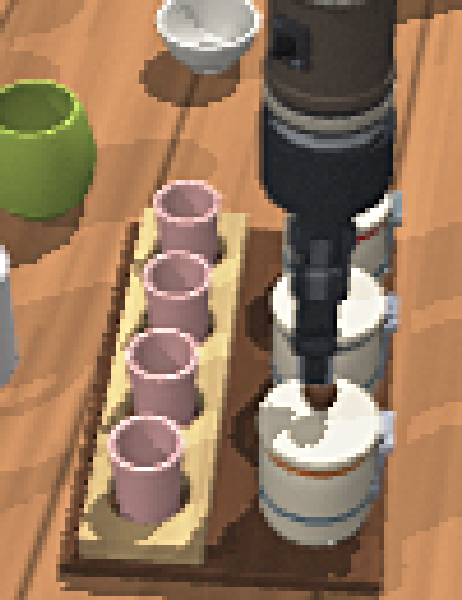

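All four cups stand upright at equal height. In the wrist view knob 2 is at (253,216) and knob 1 at (400,216). I'll check those positions, then tap all three with the fingers shut.

```bash
python3 - <<'E'
from h import *
p=imaging.camera_params("wrist")
for uv in [(253,216),(400,216)]: print(onplane("w",uv,.127,p))
Q=q(YAW-np.pi/2)
robot.close(30); st()
for n,(x,y) in {2:(.4955,.1098),1:(.5052,.0000),0:(.5150,-.1096)}.items():
    robot.goto([x,y,.34],Q)
    robot.move_straight([x,y,.325],max_speed=.1); robot.pause(.15)
    z0=robot.read_state()["contact_force"]
    for fs,zt in [(2.,.300),(12.,.296)]:
        hit=robot.move_straight([x,y,zt],max_speed=.02,f_stop=fs); print(n,fs,hit,z0[2].round(2)); st()
    robot.move_straight([x,y,.34],max_speed=.15)
E
```

```text
[0.4951525  0.10822935 0.127     ]
[ 0.50492722 -0.00275476  0.127     ]
t 16.05 pos [0.4958 0.1098 0.345 ] F [ 0.23 -0.42  0.13] grip 0.002
2 2.0 True 0.03
t 17.61 pos [0.4956 0.1098 0.3071] F [-0.49  0.24  2.39] grip -0.003
2 12.0 True 0.03
t 18.02 pos [0.4965 0.1099 0.3028] F [-4.14 -1.19 10.96] grip 0.002
1 2.0 True -0.47
t 20.12 pos [ 5.053e-01 -1.000e-04  3.122e-01] F [-0.52 -0.32  3.68] grip -0.003
1 12.0 True -0.47
t 20.41 pos [ 5.054e-01 -1.000e-04  3.122e-01] F [-0.03  0.41  5.51] grip -0.001
0 2.0 True 0.24
t 22.45 pos [ 0.515  -0.1097  0.3122] F [-0.75 -0.09  4.99] grip 0.000
0 12.0 True 0.24
t 22.74 pos [ 0.5152 -0.1097  0.3122] F [-2.45  0.22  5.64] grip -0.004
```

Jar 2 gives: it sank from .312 to .303. Jars 0 and 1 stop dead at .3122. I'll re-tap those two more firmly to be sure, then look at knob 2.

```bash
python3 - <<'E'
from h import *
Q=q(YAW-np.pi/2)
for n,(x,y) in {0:(.5148,-.1105),1:(.5050,-.0010)}.items():
    robot.goto([x,y,.335],Q)
    hit=robot.move_straight([x,y,.300],max_speed=.03,f_stop=18); print(n,hit); st(); robot.pause(.1); st()
    robot.move_straight([x,y,.34],max_speed=.15)
robot.goto([.4954,.1092,.345],Q)
robot.release(); robot.pause(.2); st()
shot("wrist","w7")
robot.move_straight([.4954,.1092,.127+.155+.003],max_speed=.1); st()
shot("scene","sc7",(230,100,330,200)); shot("side","sd7",(220,150,320,250))
E
```

```text
0 True
t 24.12 pos [ 0.5149 -0.1105  0.3121] F [-0.9  -0.13  5.18] grip 0.002
t 24.23 pos [ 0.5149 -0.1105  0.3121] F [-1.3   0.66  5.88] grip -0.001
1 True
t 25.88 pos [ 0.5051 -0.0011  0.3121] F [-1.76  0.43  5.89] grip -0.001
t 25.98 pos [ 0.5051 -0.0011  0.3121] F [-2.   -0.36  6.34] grip -0.001
t 27.82 pos [0.4954 0.1093 0.345 ] F [-0.47 -0.43 -0.62] grip 0.998
t 28.62 pos [0.4957 0.1092 0.2853] F [-0.46  1.24  0.32] grip 1.001
```

```bash
sleep 1
```

```text
(no output)
```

View pics/sc7.png

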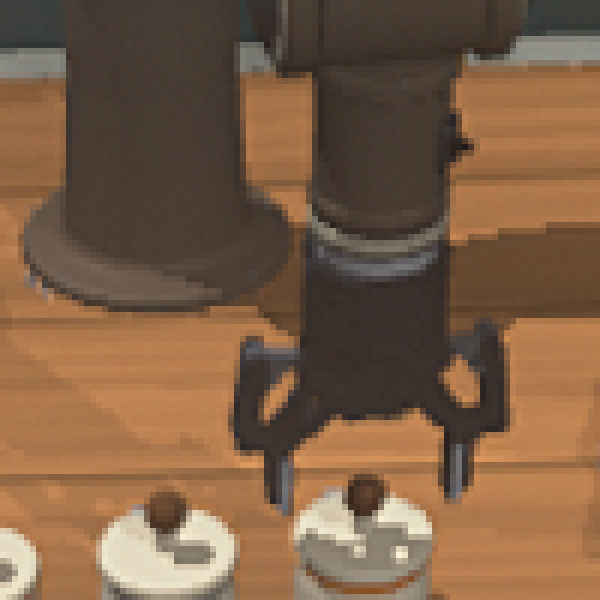

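View pics/sd7.png

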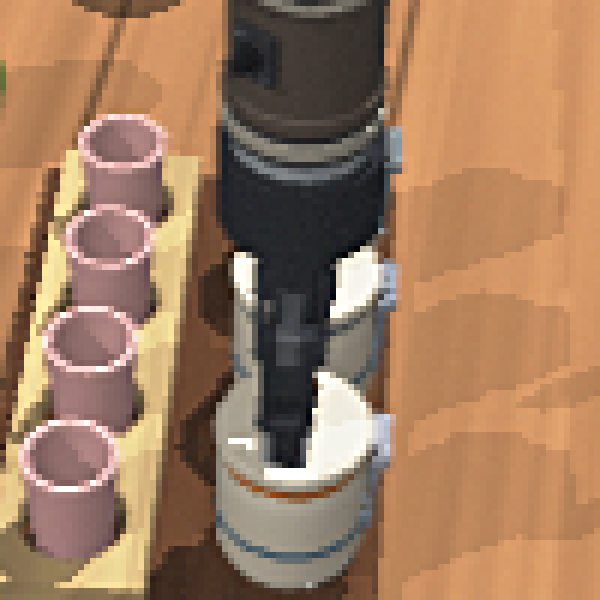

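```bash
python3 - <<'E'
from h import *
robot.close(35); robot.pause(.2); s=st()
P0=np.array([.4954,.1092,.285]); ex=np.array([np.cos(YAW),np.sin(YAW),0])
for d in [7,15,23,31,38,45]:
    t=np.radians(d); x=.042*np.cos(t)-.034*np.sin(t); z=.042*np.sin(t)+.034*np.cos(t)
    robot.move_straight(P0+ex*(x-.042)+np.array([0,0,z-.034]),max_speed=.04); s=st()
    if np.linalg.norm(s["contact_force"])>25: print("stop");break
robot.pause(.3); st()
shot("scene","sc8",(200,80,350,230)); shot("side","sd8",(200,120,330,260)); shot("wrist","w8")
E
```

```text
t 29.52 pos [0.4955 0.1089 0.285 ] F [ 1.39 -2.61  0.6 ] grip 0.251
t 29.84 pos [0.4912 0.1086 0.2901] F [ 3.22 -2.57 -2.41] grip 0.251
t 30.18 pos [0.4853 0.1081 0.2947] F [ 3.74 -4.27 -2.22] grip 0.253
t 30.52 pos [0.4788 0.1076 0.2986] F [ 2.42 -4.77 -3.01] grip 0.248
t 30.87 pos [0.4721 0.107  0.3017] F [ 3.   -5.53 -2.58] grip 0.254
t 31.18 pos [0.4659 0.1065 0.3037] F [ 2.51 -4.35 -2.37] grip 0.255
t 31.50 pos [0.4597 0.1059 0.305 ] F [ 2.57 -4.31 -1.87] grip 0.257
t 31.80 pos [0.4599 0.1059 0.305 ] F [ 1.77 -4.64 -1.83] grip 0.254
```

```bash
sleep 1
```

```text
(no output)
```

View pics/sc8.png

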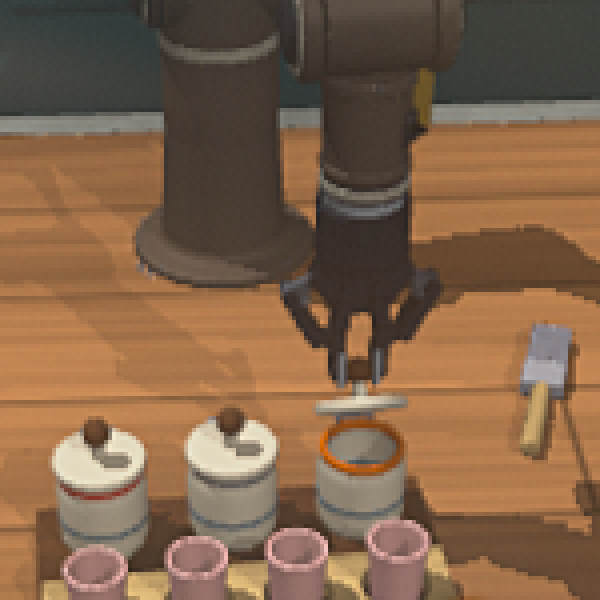

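View pics/sd8.png

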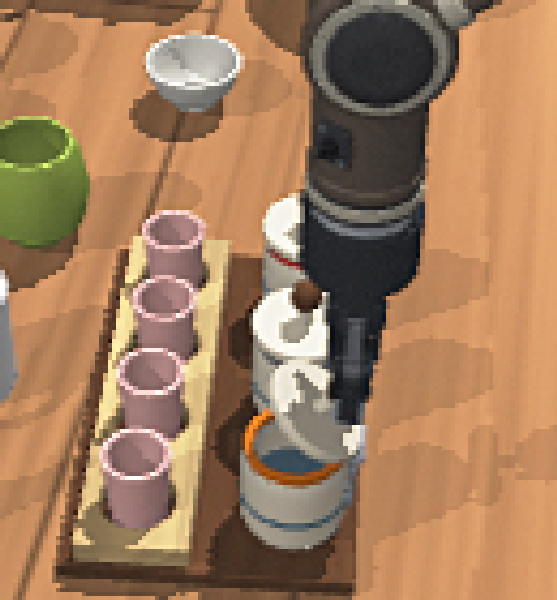

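View pics/w8.png

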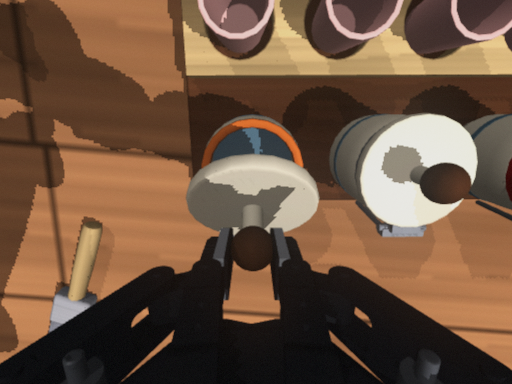

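Lid 2 is held open by its knob. Quick check of the angle by projecting the expected ball centre and far rim edge.

```bash
python3 - <<'E'
from h import *
k=np.array([.4954,.1088,.127]); ex=np.array([np.cos(YAW),np.sin(YAW),0]); H=k-ex*.042-[0,0,.034]
for d in (35,45,55):
    t=np.radians(d); f=lambda a,b: H+ex*(a*np.cos(t)-b*np.sin(t))+np.array([0,0,a*np.sin(t)+b*np.cos(t)])
    print(d,"ball",proj("wrist",f(.042,.034)).round(0),"far top edge",proj("wrist",f(.081,.010)).round(0),"scene far edge",((proj("scene",f(.081,.010))-[200,80])*4).round(0))
E
```

```text
35 ball [252. 240.] far top edge [252. 156.] scene far edge [365. 402.]
45 ball [252. 257.] far top edge [252. 182.] scene far edge [364. 384.]
55 ball [252. 272.] far top edge [252. 213.] scene far edge [361. 368.]
```

The images suggest ≈40° (far edge at wrist row ≈165, scene ≈394; ball row 248), so I'll move a few degrees further along the arc and re-measure.

```bash
python3 - <<'E'
from h import *
P0=np.array([.4954,.1088,.285]); ex=np.array([np.cos(YAW),np.sin(YAW),0])
t=np.radians(50); x=.042*np.cos(t)-.034*np.sin(t); z=.042*np.sin(t)+.034*np.cos(t)
robot.move_straight(P0+ex*(x-.042)+np.array([0,0,z-.034]),max_speed=.03); robot.pause(.3); st()
shot("wrist","w9",(170,110,340,280)); shot("scene","sc9",(260,150,320,210))
k=np.array([.4954,.1088,.127]); H=k-ex*.042-[0,0,.034]
for d in (35,40,45,50,55):
    t=np.radians(d); f=lambda a,b: H+ex*(a*np.cos(t)-b*np.sin(t))+np.array([0,0,a*np.sin(t)+b*np.cos(t)])
    w=lambda P:((proj("wrist",P)-[170,110])*600/170).round(0); s=lambda P:((proj("scene",P)-[260,150])*10).round(0)
    print(d,"ball",w(f(.042,.034)),s(f(.042,.034)),"far top edge",w(f(.081,.010)),s(f(.081,.010)),"far bottom",w(f(.081,0)),s(f(.081,0)))
E
```

```text
t 32.56 pos [0.4549 0.1053 0.3053] F [ 3.11 -3.97  0.15] grip 0.253
35 ball [288. 426.] [289. 230.] far top edge [288. 122.] [314. 304.] far bottom [288.  75.] [316. 335.]
40 ball [288. 456.] [287. 219.] far top edge [288. 165.] [311. 282.] far bottom [288. 110.] [314. 313.]
45 ball [288. 486.] [285. 210.] far top edge [288. 213.] [309. 261.] far bottom [288. 150.] [312. 291.]
50 ball [288. 515.] [282. 201.] far top edge [288. 265.] [306. 240.] far bottom [288. 195.] [310. 270.]
55 ball [288. 541.] [280. 193.] far top edge [288. 321.] [303. 220.] far bottom [288. 245.] [307. 249.]
```

```bash
sleep 1
```

```text
(no output)
```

View pics/w9.png

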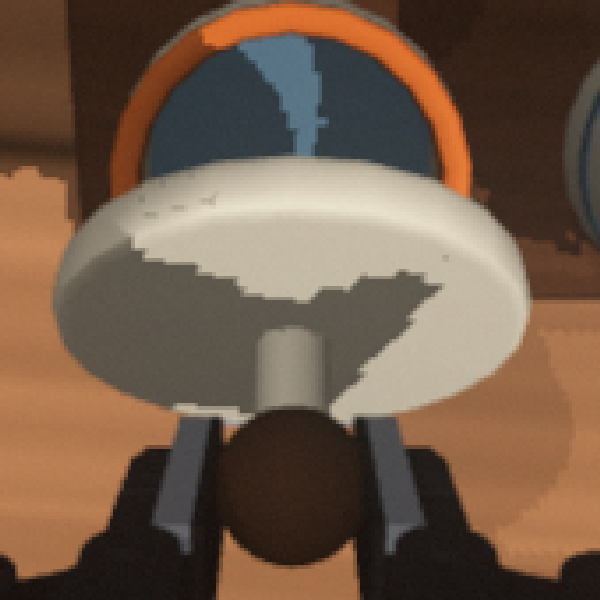

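View pics/sc9.png

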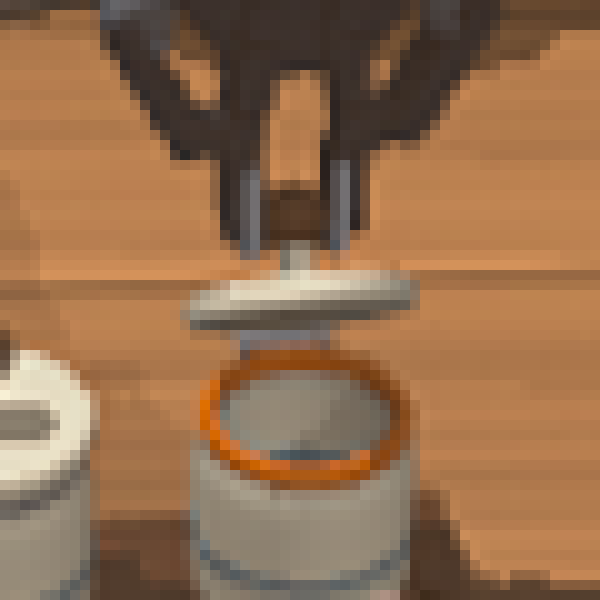

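The wrist view now reads ball row 485, top edge ≈210 and bottom edge ≈157, all giving ≈45°. The scene view gives ≈43-45°. Handing in while holding.

```bash
python3 - <<'E'
from h import *
st(); job.hand_in()
E
```

```text
t 32.66 pos [0.4547 0.1052 0.3052] F [ 3.09 -3.01  0.34] grip 0.252
the job is handed in; nothing more can be done
```

The job is done and handed in at 32.7 s, with the loose lid still held open.

- **Cups:** The two spare cups went into the empty wells 1 and 2. In the pictures taken after each placing, all four cups stood upright at equal height, and the other wares were untouched.
- **Finding the loose lid:** I tapped all three knobs with the fingers shut. Jar 2 gave by about 9 mm. Jars 0 and 1 stopped dead at the same height on two taps each; the second set was firmer, with the stop set at 18 N, though the force read about 6 N once stopped.
- **Opening it:** I pinched knob 2 along the hinge axis with a 35 N grip and tipped the lid open. After the planned 45° arc, the pictures showed only about 40°, so I went about 5° further.
- **Last check:** The final wrist picture gives about 45° and the scene picture about 43 to 45°, so the two views differ by up to 2°. The grip was steady and the force on the tool about 4 N. I took no picture after hand-in.

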